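# Nest the aluminium angle in the drilling fixture and clamp it

### The arm

A 6-joint arm with a two-finger parallel gripper is mounted at the origin on the work surface. World frame = base frame: x ahead of the robot, y to its left, z up, the work surface at z = 0. Lengths are in m, angles in rad, forces in N, time in s.
With the tool pointing down it reaches from about 0.275 to 0.825 m from the base axis. Payload 4.9 kg.
Tool frame: the origin (TCP) lies at the very end of the fingers, on their centre line; the grasp point (between the pads) lies 19 mm behind it; z points along the fingers, y is the direction in which the jaws open and shut (so a half turn about z gives the same grasp; the last joint's range is limited). The gripper opens to 85 mm and grips with 20 to 120 N. Pads are 22 mm wide; open, the fingers measure 114 mm over their backs; the gripper's body (76 mm by 85 mm) begins 54 mm behind the grasp point. The pads swing forward as they close: fully open they stand 13 mm farther back than shut.
Start: joints at [-1.459, 0.326, -0.193, 1.052, 0, 1.437], TCP at [0.134, -0.533, 0.231] pointing down, gripper open.
Joint ranges: [-2.65, 2.65], [-0.97, 1.79], [-1.3, 1.35], [-1.93, 2.1], [-1.47, 1.37], [-3.14, 3.14]. Speed limits (rad/s): [2.57, 2.57, 3.14, 3.14, 3.14, 3.14].

### API

Orientations are given as a unit quaternion [w, x, y, z].
In Python, from rig import robot gives the robot as it stands.
- The arm moves only by the tool apply_moves, never from a script. Its argument "steps" is a list of rows, each an object with "dp": the shift along the tool's x, y, z in m, a list of three; "angular": the turn, a rotation vector about the tool's x, y, z in rad, a list of three; "jaw": the finger opening in m, from 0 to 0.0854. In form: [{"dp": [tx, ty, tz], "angular": [ax, ay, az], "jaw": jaw}, ...]. A call has 1 to 20 rows; each row shifts and turns the commanded pose from where the row before left it, along the tool's axes as they then stand; what a row does not reach is not made up. A row lasts 1/10 s, in which the tool goes at most 50 mm and 8.59 degrees, less where a joint would pass 70% of its speed; a pose out of reach is approached as far as the arm can. A call is refused whole if a number of a shift passes 0.05 or a number of a turn 0.15, either way. A call with a gripper value outside its range is refused whole. The fingers move at their own pace and stop on an object; "squeeze" is the grip in N (left out, the last holds). Time passes only in rows, so rows that do not move let the fingers close. It gives the time, the measured TCP pose, the force and the opening at its end, in the units of the state.
- robot.sense(): the state, without advancing time (a new reading comes with each control period).
- robot.read_camera(name): name is "scene" or "side" or "wrist"; returns (picture, depth): 420x560x3 uint8, red, green, blue; 420x560 float32, m along the optical axis (not along the pixel's ray), 0 where there is no reading.
- robot.camera_model(name): a dict with "fx", "fy", "cx", "cy" (pixels), "position" and "orientation" of the camera in the world; the wrist camera has in their place "tool_from_camera" (4x4, takes a point from camera to tool coordinates, whose origin is the TCP and whose axes are the flange's). Camera axes: x right, y down, z forward; pixel columns grow to the right and rows downward; lengths in m; the calibration is good to about 2 mm. A picture is of the moment at which its call begins: read the wrist's pose just before it. camera_model takes no time and is no camera call.
- robot.close_job(): hands the job in, once; it reports no verdict.
The state is a dict: "time_s": time; "joint_positions": joint angles; "qd": joint speeds; "effort": joint torques, N m; "tcp_pos": TCP position; "eef_rot": TCP orientation; "wrist_force": force on the tool from outside, world axes, zero at the start; "moment": the same for the moment, N m; "finger_gap": finger opening in m.
Only numpy, scipy, OpenCV 4.12 (cv2) and the standard library are available. Lean on these libraries where they do the work, as an engineer would, in place of code of your own. Each camera call takes 0.05 s, during which the arm holds its last target.

### The job

Load the drilling fixture: bring the long aluminium angle into the dark steel angle fence so that both its legs lie flush in the fence's corner, with the angle slid along under the blue clamp strap until its end butts against the wooden end stop. Then turn the red clamp knob clockwise until it is fully tight, so the strap holds the angle there. Leave the other things where they lie.

Things in the scene. Friction and masses are not known exactly. Their poses are not given: they have to be found in the camera images.
- fixture: drilling fixture screwed to the bench: plywood board 270 (x) x 440 (y) x 17 mm thick. Origin at the centre of its underside; x points from its front edge to the fence, y along the fence away from the end stop, z up; yaw within 0.25 rad of the robot's frame. A strap clamp stands on it, stud at x = 10, y = -65 mm.
- fence_mid (a point): middle of the fence: dark steel angle 45 x 45 x 5 mm, 355 mm long along y. Point at the inside corner (fixture frame 95, 12.5, 17 mm), axes as the fixture's. The fence's flat leg is let in level with the board (x -45 to 0 from here), so the surface before it is smooth; its upright leg rises 40 mm above it, inner face at x = 0.
- nest (a point): point where the fence's inside corner meets the end stop, level with the board's top (fixture frame 95, -130, 17 mm); axes as the fixture's: x into the fence, y along it away from the stop, z up. angle_front belongs here. The stop is a dark wooden block, 45 (x) x 30 (y) x 24 mm high; its face is at y = 0 here and looks to +y.
- angle: the aluminium angle: legs 40 x 40 mm, 4 mm thick, 150 mm long, 100 to 175 g. Origin on its outer corner edge at mid-length; y along it. Upright leg: x -4 to 0, z 0 to 40, its outer face (x = 0) towards the fence; flat leg: x -40 to 0, z 0 to 4. It starts loose on the board before the fence, on the +y side of the strap, skewed up to 0.4 rad to the fence.
- angle_front (a point): outer corner of the angle at its end nearer the end stop: (0, -75, 0) mm in the angle's frame, same axes
- angle_tail (a point): outer corner of the angle at its other end: (0, 75, 0) mm in the angle's frame, same axes
- strap: blue clamp strap 117 x 26 x 8 mm along the fixture's x (fixture x -40 to 77, y -65 mm). Origin on the stud's axis, level with the board. Loose, its underside is 6 to 7 mm above the board: the flat leg slides under it along the fence from the +y side. Its tip is 18 mm from the fence's face: the angle's upright leg passes between. Tightening presses it on the flat leg.
- knob (a joint): angle of the clamp knob in rad: 0 loose, grows clockwise seen from above; the limit 1.5 is fully tight. It starts at 0 to 0.25. The strap comes down 2.8 mm a radian, meets the angle's flat leg at about 1.1 and presses on it with about 8 N at 1.5; friction keeps the knob where it is left. 0.1 to 0.15 N m turns it.
- knob_grip (a point): middle of the knob's red wing grip, on its vertical axis, 40 mm above the board when loose. The wing is a bar 58 mm long, 13 mm wide and 24 mm high (12 mm above and below this point), along this point's x axis; at knob angle 0 it lies along the fixture's x. It turns and comes down by up to 4 mm with the knob.
- egg1: half of a turned wooden egg, on the bench beside the fixture; 62 x 49 x 23 mm, flat side down; origin at the centre of its flat side. A bystander: leave it alone.
- egg2: half of a turned wooden egg, on the bench on the fixture's other side; 62 x 49 x 23 mm, flat side down; origin at the centre of its flat side. A bystander: leave it alone.
- egg3: half of a turned wooden egg, on the front of the fixture's board; 62 x 49 x 23 mm, flat side down; origin at the centre of its flat side. A bystander: leave it alone.
- chuck_key: T-shaped steel drill chuck key, 100 mm cross bar and 100 mm stem, 18 mm high, lying on the front right of the fixture's board; origin at board level below the middle of its outline. Leave it alone.
- ply_strip: plywood strip 60 x 190 x 9 mm on the bench at the right; origin under its centre. Leave it alone.
- glue: white glue bottle, 60 mm across, 150 mm tall, orange cap, standing at the near right; origin under its centre. Leave it alone.
- brush: dust brush lying on the bench at the near left; origin under its middle. Leave it alone.
- offcut: short copper-coloured angle offcut, legs 40 x 40 x 4 mm, 70 mm long, on the bench at the left; origin on its outer corner edge at mid-length. Not the part to clamp: leave it alone.

How it is judged:
On the way, in this order (a step that is already met when the one before it is completed fails the run):
1. the angle lies flush in the fence's corner with its end against the stop, the knob not yet tight (x of each of angle_front, angle_tail in the frame of nest above -0.003 m and y of angle_front in the frame of nest between -0.003 and 0.0035 m and z of each of angle_front, angle_tail in the frame of nest below 0.003 m and angle between angle's own z axis and vertical below 0.05 rad and value of joint knob below 1 rad), for 0.2 s.
2. the knob is tight and the strap presses on the angle (value of joint knob above 1.3 rad and contact force between strap and angle above 3 N), for 0.2 s.
At the end, for the whole second after the job is handed in: The aluminium angle is at rest with the outer corner at both its ends within 2.5 mm of the fence's upright leg and of the board, its end within 3 mm of the end stop; the knob is turned past 1.3 rad and the strap presses on the angle with more than 3 N (all of step 2 and x of each of angle_front, angle_tail in the frame of nest above -0.0025 m and y of angle_front in the frame of nest between -0.0025 and 0.003 m and z of each of angle_front, angle_tail in the frame of nest below 0.0025 m and angle between angle's own z axis and vertical below 0.05 rad and linear speed of angle below 0.01 m/s and angular speed of angle below 0.05 rad/s); the robot touches nothing.
It fails at once if one of the bystanders (half eggs, chuck key, plywood strip, glue bottle, brush, copper offcut) is pushed more than 20 mm from its place (distance of any of egg1, egg2, egg3, chuck_key, ply_strip, glue, brush, offcut from where it was at the start of the episode above 0.02 m).
It also fails if it takes over 72 s, if anything falls off the work surface, if the arm or the gripper's body presses on something with over 40 N, if the wrist force passes 120 N, or if a joint passes its speed limit or range.

## Working session

There is one attempt and no reset: what is moved stays moved. The work goes in short steps, Python scripts to look and compute and a tool call to move; the robot and the scene stay as the last step left them, time stands still between calls to the robot, and variables do not carry over. Pictures are saved under pics/ and viewed, and the job is handed in when it is done.

Besides the shell and the picture viewer there is one more tool, called after "Request:" by a JSON object that holds its "fn" and its "kwargs", one argument or row to a line. apply_moves: Moves the arm, as the interface text tells. Its arguments: {"type":"object","properties":{"steps":{"type":"array","items":{"type":"object","properties":{"dp":{"type":"array","items":{"type":"number"}},"angular":{"type":"array","items":{"type":"number"}},"jaw":{"type":"number"}}}},"squeeze":{"type":"number"}},"required":["steps"]}

```bash
mkdir -p pics; ls
cat > h.py <<'E'
import numpy as np, cv2
from scipy.spatial.transform import Rotation as R
from rig import robot
def rot(q): return R.from_quat([q[1],q[2],q[3],q[0]]).as_matrix()
def cam(name,s=None):
    m=robot.camera_model(name)
    if name=='wrist':
        s=s or robot.sense()
        T=np.eye(4);T[:3,:3]=rot(s['eef_rot']);T[:3,3]=s['tcp_pos']
        M=T@np.array(m['tool_from_camera'])
        return m,M[:3,:3],M[:3,3]
    return m,rot(m['orientation']),np.array(m['position'])
def ray(c,u,v):
    m,Rm,p=c
    d=np.stack([(np.asarray(u,float)-m['cx'])/m['fx'],(np.asarray(v,float)-m['cy'])/m['fy'],np.ones_like(np.asarray(u,float))],-1)
    return p,d@Rm.T
def onplane(c,u,v,z):
    p,d=ray(c,u,v); t=(z-p[2])/d[...,2]; return p+t[...,None]*d
def cloud(c,D):
    v,u=np.mgrid[:D.shape[0],:D.shape[1]]
    p,d=ray(c,u,v); return p+D[...,None]*d
def proj(c,P):
    m,Rm,p=c; q=(np.asarray(P)-p)@Rm
    return np.stack([m['fx']*q[...,0]/q[...,2]+m['cx'],m['fy']*q[...,1]/q[...,2]+m['cy']],-1)
def snap(name,fn):
    s=robot.sense(); c=cam(name,s); im,D=robot.read_camera(name)
    cv2.imwrite('pics/'+fn+'.png',im[...,::-1]); np.savez('pics/'+fn+'.npz',im=im,D=D,R=c[1],p=c[2])
    return im,D,c
def load(name,fn):
    z=np.load('pics/'+fn+'.npz'); return z['im'],z['D'],(robot.camera_model(name),z['R'],z['p'])
E
python3 - <<'E'
from h import *
for n in ['scene','side','wrist']:
    im,D,c=snap(n,n+'0'); print(n,c[0]['fx'],c[2].round(3),c[1].round(3).tolist())
print(robot.sense())
E
```

```text
pics
scene 415.4983268813408 [ 1.019 -0.733  0.664] [[0.797, 0.333, -0.503], [0.603, -0.446, 0.661], [-0.004, -0.831, -0.557]]
side 456.3530668754576 [0.006 0.881 1.027] [[-0.877, -0.34, 0.34], [-0.481, 0.604, -0.636], [0.011, -0.721, -0.693]]
wrist 370.6851530823822 [ 0.21  -0.514  0.373] [[0.244, -0.923, -0.298], [-0.97, -0.232, -0.073], [-0.002, 0.307, -0.952]]
{'time_s': 0.15, 'joint_positions': array([-1.45919220e+00,  3.26798445e-01, -1.93306623e-01,  1.05195289e+00,
        1.31324307e-05,  1.43660708e+00]), 'qd': array([-1.19320242e-03, -3.28007329e-03,  5.72964951e-03,  7.38467008e-06,
        7.96032307e-04,  3.71072055e-04]), 'effort': array([ 6.18626309e-04, -4.43705821e+01,  2.62663776e+01,  1.05224771e-02,
       -1.20492505e-04,  1.05763334e-05]), 'tcp_pos': array([ 0.13380537, -0.53306599,  0.23068623]), 'eef_rot': array([-6.30698941e-04,  9.92457506e-01,  1.22587526e-01,  1.36891424e-05]), 'wrist_force': array([-0.30829602, -0.52747574,  0.16018973]), 'moment': array([0.013183  , 0.02197438, 0.0114639 ]), 'finger_gap': 0.08542706906441487}
```

View pics/scene0.png

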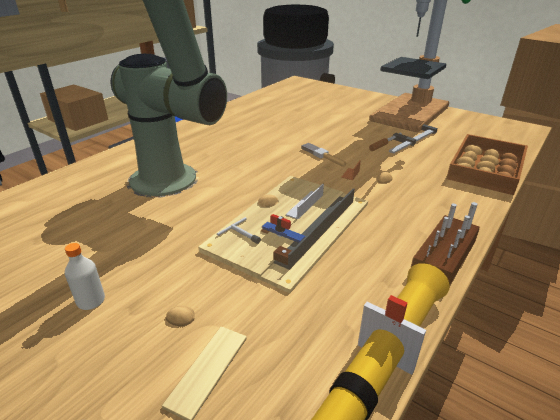

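View pics/side0.png

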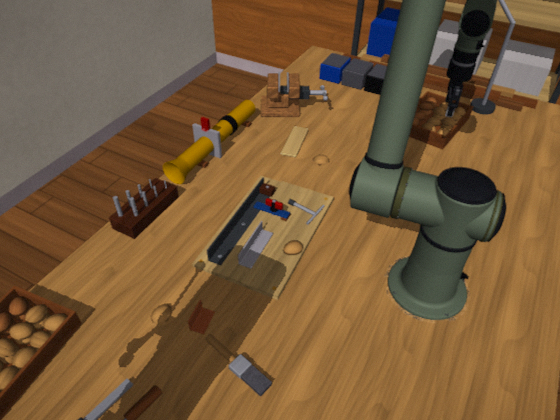

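View pics/wrist0.png

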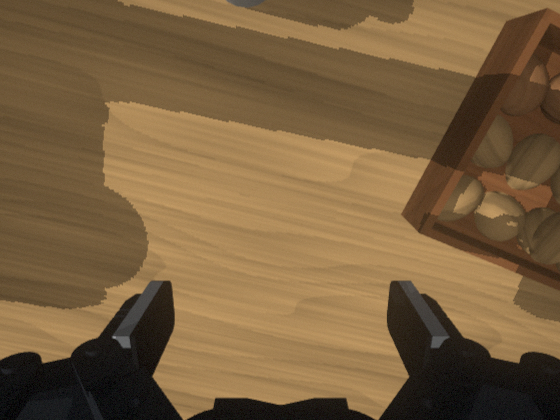

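The scene view shows the fixture: strap and knob at about (282,222), loose angle at (308,203), fence at (320,225). In the side view they sit at (272,207), (256,245) and (240,225). Next I'll get coarse positions.

Run:
```python
from h import *
for n,pts in [('scene',[(201,247),(291,288),(368,204),(298,180),(282,222),(308,203),(276,258),(355,195),(268,201),(240,232)]),('side',[(265,180),(334,197),(208,252),(279,293),(272,207),(256,245),(268,186),(213,258),(293,247)])]:
    im,D,c=load(n,n+'0')
    P=cloud(c,D)
    for u,v in pts: print(n,u,v,P[v,u].round(3), onplane(c,u,v,0.017).round(3))
```

```text
scene 201 247 [ 0.378 -0.196  0.018] [ 0.377 -0.195  0.017]
scene 291 288 [ 0.638 -0.174  0.011] [ 0.641 -0.179  0.017]
scene 368 204 [ 0.609  0.264 -0.002] [0.621 0.236 0.017]
scene 298 180 [0.379 0.23  0.018] [0.378 0.232 0.017]
scene 282 222 [ 0.514 -0.04   0.064] [0.475 0.014 0.017]
scene 308 203 [0.496 0.108 0.038] [0.479 0.137 0.017]
scene 276 258 [ 0.559 -0.126  0.026] [ 0.553 -0.117  0.017]
scene 355 195 [0.555 0.283 0.   ] [0.567 0.258 0.017]
scene 268 201 [0.394 0.057 0.032] [0.379 0.076 0.017]
scene 240 232 [ 0.419 -0.095  0.023] [ 0.414 -0.089  0.017]
side 265 180 [ 0.611 -0.167  0.012] [ 0.607 -0.161  0.017]
side 334 197 [ 0.371 -0.212  0.003] [ 0.366 -0.198  0.017]
side 208 252 [0.574 0.222 0.045] [0.59  0.203 0.017]
side 279 293 [0.342 0.227 0.013] [0.341 0.23  0.017]
side 272 207 [ 0.506 -0.028  0.047] [ 0.521 -0.055  0.017]
side 256 245 [0.481 0.113 0.02 ] [0.482 0.111 0.017]
side 268 186 [ 0.568 -0.112  0.043] [ 0.583 -0.139  0.017]
side 213 258 [0.564 0.215 0.018] [0.565 0.215 0.017]
side 293 247 [0.376 0.08  0.036] [0.383 0.064 0.017]
```

Request:
{"fn": "apply_moves", "kwargs": {
  "steps": [
    {"dp":[0.0415,-0.04,-0.012]},
    {"dp":[0.0415,-0.04,-0.012]},
    {"dp":[0.0415,-0.04,-0.012]},
    {"dp":[0.0415,-0.04,-0.012]},
    {"dp":[0.0415,-0.04,-0.012]},
    {"dp":[0.0415,-0.04,-0.012]},
    {"dp":[0.0415,-0.04,-0.012]},
    {"dp":[0.0415,-0.04,-0.012]},
    {"dp":[0.0415,-0.04,0]},
    {"dp":[0.0415,-0.04,0]},
    {"dp":[0.0415,-0.04,0]},
    {"dp":[0.0415,-0.04,0],"angular":[0,0,0.125]},
    {"angular":[0,0,0.12],"jaw":0.0},
    {"jaw":0},
    {"jaw":0}
  ]
}}

```text
invalid input at $.steps[0]: expected keys dp, angular, jaw
```

Run:
```python
from h import *
snap('wrist','w1'); s=robot.sense(); print(s['tcp_pos'],s['eef_rot'],s['joint_positions'],s['finger_gap'],s['qd'].max())
```

```text
[ 0.13377855 -0.5331404   0.23078989] [-5.39386635e-04  9.92460889e-01  1.22560567e-01 -4.08727247e-06] [-1.45923767e+00  3.26712273e-01 -1.93157308e-01  1.05200536e+00
 -2.03756064e-05  1.43661597e+00] 0.08515177176098364 0.003962421994952461
```

View pics/w1.png

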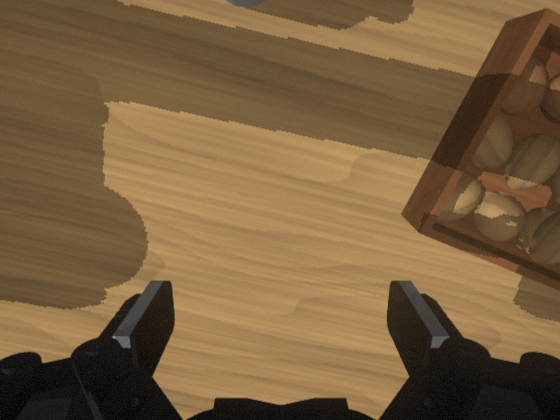

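The call was refused because every row needs all three keys. The picture is unchanged, so I'm sending the move again with them filled in.

Request:
{"fn": "apply_moves", "kwargs": {
  "steps": [
    {"dp":[0.0415,-0.04,-0.012],"angular":[0,0,0],"jaw":0.085},
    {"dp":[0.0415,-0.04,-0.012],"angular":[0,0,0],"jaw":0.085},
    {"dp":[0.0415,-0.04,-0.012],"angular":[0,0,0],"jaw":0.085},
    {"dp":[0.0415,-0.04,-0.012],"angular":[0,0,0],"jaw":0.085},
    {"dp":[0.0415,-0.04,-0.012],"angular":[0,0,0],"jaw":0.085},
    {"dp":[0.0415,-0.04,-0.012],"angular":[0,0,0],"jaw":0.085},
    {"dp":[0.0415,-0.04,-0.012],"angular":[0,0,0],"jaw":0.085},
    {"dp":[0.0415,-0.04,-0.012],"angular":[0,0,0],"jaw":0.0},
    {"dp":[0.0415,-0.04,0],"angular":[0,0,0],"jaw":0.0},
    {"dp":[0.0415,-0.04,0],"angular":[0,0,0],"jaw":0.0},
    {"dp":[0.0415,-0.04,0],"angular":[0,0,0],"jaw":0.0},
    {"dp":[0.0415,-0.04,0],"angular":[0,0,0.125],"jaw":0.0},
    {"dp":[0,0,0],"angular":[0,0,0.12],"jaw":0.0},
    {"dp":[0,0,0],"angular":[0,0,0],"jaw":0.0},
    {"dp":[0,0,0],"angular":[0,0,0],"jaw":0.0}
  ]
}}

```text
time_s: 1.7
tcp_pos: [0.445, -0.0349, 0.3126]
eef_rot: [0.0, 1.0, 0.006, -0.0]
wrist_force: [0.2, 0.3, 0.2]
finger_gap: -0.0005
```

Run:
```python
from h import *
snap('wrist','w2'); s=robot.sense(); print(s['tcp_pos'],s['eef_rot'],s['joint_positions'],s['finger_gap'],s['qd'].max())
```

```text
[ 0.44496806 -0.03536187  0.31275976] [ 3.17997698e-05  9.99985782e-01  5.32949539e-03 -1.79537483e-04] [-2.44841815e-01  8.62501067e-02 -2.87831597e-01  1.19704677e+00
 -1.50515862e-04  2.88609182e+00] 6.86726833350101e-05 0.010143757730070813
```

View pics/w2.png

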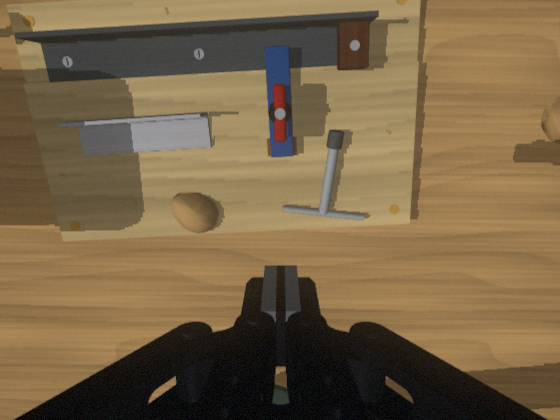

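The wrist view shows the fence across the top (y≈20–80), the stop at (353,45), the strap at (280,100) with the red wing at (280,113), the loose angle at (145,132), the egg at (195,212) and the chuck key at (325,180). I'll take a second view from a shifted place.

Request:
{"fn": "apply_moves", "kwargs": {
  "steps": [
    {"dp":[0.03,-0.045,0.005],"angular":[0,0,0],"jaw":0.0},
    {"dp":[0.03,-0.045,0.005],"angular":[0,0,0],"jaw":0.0},
    {"dp":[0.0,-0.03,0.005],"angular":[0,0,0],"jaw":0.0},
    {"dp":[0,0,0],"angular":[0,0,0],"jaw":0.0},
    {"dp":[0,0,0],"angular":[0,0,0],"jaw":0.0}
  ]
}}

```text
time_s: 2.25
tcp_pos: [0.4992, 0.0774, 0.2985]
eef_rot: [0.0, 1.0, 0.005, -0.0]
wrist_force: [0.4, -0.5, -0.4]
finger_gap: 0.0002
```

Run:
```python
from h import *
im,D,c=snap('wrist','w3'); s=robot.sense(); print(s['tcp_pos'],s['joint_positions'])
a=cv2.imread('pics/w2.png')[0:240,10:420]; cv2.imwrite('pics/w2c.png',cv2.resize(a,None,fx=1.95,fy=1.95,interpolation=cv2.INTER_CUBIC))
```

```text
[0.49927611 0.0769672  0.2987544 ] [ 6.89585974e-03  2.05300658e-01 -1.81728175e-01  1.18387243e+00
 -2.55395598e-04  3.13970880e+00]
```

View pics/w3.png

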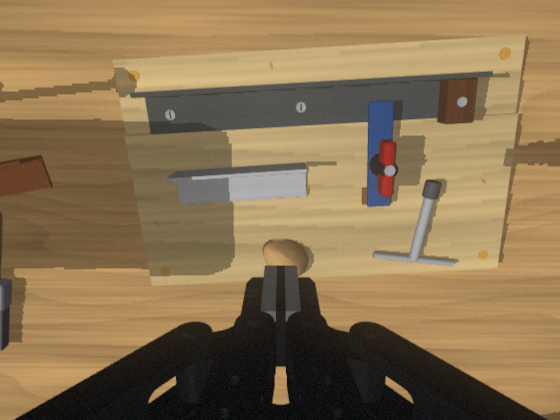

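View pics/w2c.png

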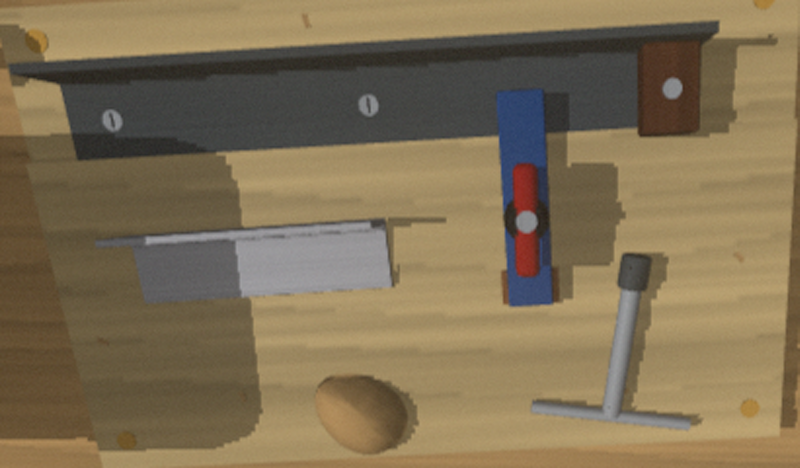

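Run:
```python
from h import *
a=cv2.imread('pics/w3.png')[30:290,110:530]; cv2.imwrite('pics/w3c.png',cv2.resize(a,None,fx=1.9,fy=1.9,interpolation=cv2.INTER_CUBIC))
```

```text
(no output)
```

View pics/w3c.png

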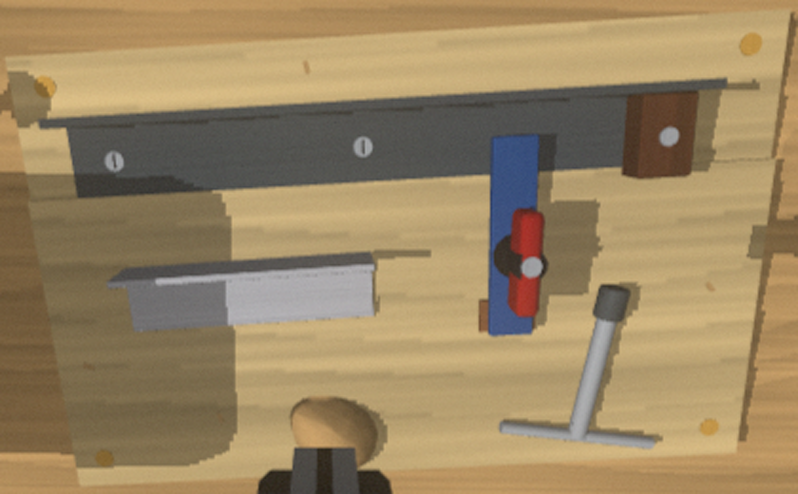

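Run:
```python
from h import *
_,D2,c2=load('wrist','w2');_,D3,c3=load('wrist','w3')
f2=lambda p:(p[0]/1.95+10-.25,p[1]/1.95-.25); f3=lambda p:(p[0]/1.9+110-.25,p[1]/1.9+30-.25)
P=dict(board_fr=((780,435),(738,452)),board_fl=((104,467),(80,485)),screw=((750,408),(709,427)),leg_py=((78,159),(78,196)),screw2=((368,105),(363,147)),screw1=((112,121),(115,161)),fence_top_ny=((717,22),(727,80)),fence_top_py=((12,66),(41,122)),stop_tl=((639,134),(625,176)),stop_dot=((672,88),(669,136)),ang_flat_front=((393,287),(375,314)),ang_flat_tail=((145,303),(137,330)),ang_top_front=((385,220),(374,253)),ang_top_tail=((97,242),(108,283)),knobdot=((526,221),(532,267)),strap_tl=((498,90),(492,136)),strap_tr=((543,89),(538,135)),strap_br=((552,303),(533,333)))
for k,(a,b) in P.items():
    a=f2(a);b=f3(b);p,d=ray(c2,*a);q,e=ray(c3,*b)
    t=np.linalg.lstsq(np.stack([d,-e],1),q-p,rcond=None)[0]
    A=p+t[0]*d;B=q+t[1]*e
    print(k,((A+B)/2).round(4),'gap',np.linalg.norm(A-B).round(4),'z17',onplane(c2,*a,.017)[:2].round(4),onplane(c3,*b,.017)[:2].round(4))
for D,c,box in((D2,c2,(250,200)),(D3,c3,(340,225))):
    u,v=box; print('board depth z',cloud(c,D)[v-4:v+5,u-4:u+5,2].mean())
```

```text
board_fr [ 0.3713 -0.1966  0.0204] gap 0.0004 z17 [ 0.3699 -0.1978] [ 0.3698 -0.1988]
board_fl [0.3427 0.2398 0.0196] gap 0.0013 z17 [0.3423 0.2409] [0.3406 0.2412]
screw [ 0.3877 -0.1766  0.0166] gap 0.0002 z17 [ 0.3879 -0.1765] [ 0.3877 -0.1763]
leg_py [0.5325 0.2244 0.0158] gap 0.0006 z17 [0.5322 0.2239] [0.5329 0.2239]
screw2 [0.5626 0.056  0.0189] gap 0.0001 z17 [0.5628 0.0564] [0.5625 0.0559]
screw1 [0.5529 0.2001 0.0185] gap 0.0007 z17 [0.5527 0.2011] [0.5532 0.2003]
fence_top_ny [ 0.5986 -0.1252  0.0602] gap 0.0001 z17 [ 0.6068 -0.1351] [ 0.601  -0.1483]
fence_top_py [0.575  0.2255 0.0573] gap 0.0004 z17 [0.5803 0.2516] [0.5744 0.2411]
stop_tl [ 0.5487 -0.0948  0.0257] gap 0.0007 z17 [ 0.5496 -0.0963] [ 0.5478 -0.0983]
stop_dot [ 0.5709 -0.1086  0.0422] gap 0.0002 z17 [ 0.5737 -0.1132] [ 0.5705 -0.1205]
ang_flat_front [0.4625 0.0461 0.0197] gap 0.0012 z17 [0.4616 0.0469] [0.4624 0.0457]
ang_flat_tail [0.4522 0.193  0.0255] gap 0.0016 z17 [0.45  0.198] [0.4504 0.1949]
ang_top_front [0.5015 0.0483 0.024 ] gap 0.0011 z17 [0.5006 0.0499] [0.5007 0.0475]
ang_top_tail [0.4893 0.1986 0.0555] gap 0.0 z17 [0.4859 0.2209] [0.4804 0.2105]
knobdot [ 0.5039 -0.0329  0.071 ] gap 0.0 z17 [ 0.5011 -0.0328] [ 0.4931 -0.0492]
strap_tl [ 0.57   -0.0166  0.0259] gap 0.001 z17 [ 0.5714 -0.0164] [ 0.5694 -0.0184]
strap_tr [ 0.5707 -0.0411  0.03  ] gap 0.0004 z17 [ 0.5723 -0.0415] [ 0.5703 -0.0449]
strap_br [ 0.4561 -0.0486  0.0343] gap 0.0003 z17 [ 0.4531 -0.0492] [ 0.451  -0.0541]
board depth z 0.01673564466473414
board depth z 0.016874033683553818
```

Request:
{"fn": "apply_moves", "kwargs": {
  "steps": [
    {"dp":[0,0,0.007],"angular":[0,0,-0.149],"jaw":0.085},
    {"dp":[0,0,0.007],"angular":[0,0,-0.149],"jaw":0.085},
    {"dp":[0,0,0.007],"angular":[0,0,-0.149],"jaw":0.085},
    {"dp":[0,0,0.007],"angular":[0,0,-0.149],"jaw":0.085},
    {"dp":[0,0,0.007],"angular":[0,0,-0.149],"jaw":0.085},
    {"dp":[0,0,0.007],"angular":[0,0,-0.149],"jaw":0.085},
    {"dp":[0,0,0.007],"angular":[0,0,-0.149],"jaw":0.085},
    {"dp":[0,0,0.007],"angular":[0,0,-0.149],"jaw":0.085},
    {"dp":[0,0,0.007],"angular":[0,0,-0.149],"jaw":0.085},
    {"dp":[0,0,0.007],"angular":[0,0,-0.149],"jaw":0.085},
    {"dp":[0,0,0.007],"angular":[0,0,-0.149],"jaw":0.085},
    {"dp":[0,0,0.007],"angular":[0,0,-0.149],"jaw":0.085},
    {"dp":[0,0,0.007],"angular":[0,0,-0.149],"jaw":0.085},
    {"dp":[0,0,0.007],"angular":[0,0,-0.149],"jaw":0.085},
    {"dp":[0,0,0.007],"angular":[0,0,-0.149],"jaw":0.085},
    {"dp":[0,0,0.007],"angular":[0,0,-0.149],"jaw":0.085},
    {"dp":[0,0,0.007],"angular":[0,0,-0.149],"jaw":0.085},
    {"dp":[0,0,0.007],"angular":[0,0,-0.149],"jaw":0.085},
    {"dp":[0,0,0.007],"angular":[0,0,-0.149],"jaw":0.085},
    {"dp":[0,0,0.007],"angular":[0,0,-0.149],"jaw":0.085}
  ]
}}

```text
time_s: 4.3
tcp_pos: [0.4997, 0.0763, 0.159]
eef_rot: [0.0, 0.074, 0.997, -0.0]
wrist_force: [0.2, 0.3, -0.2]
finger_gap: 0.085
```

Request:
{"fn": "apply_moves", "kwargs": {
  "steps": [
    {"dp":[0,0,0],"angular":[0,0,-0.1],"jaw":0.085},
    {"dp":[0,0,0],"angular":[0,0,-0.1],"jaw":0.085},
    {"dp":[0,0,0],"angular":[0,0,0],"jaw":0.085},
    {"dp":[0,0,0],"angular":[0,0,0],"jaw":0.085}
  ]
}}

```text
time_s: 4.7
tcp_pos: [0.4996, 0.077, 0.159]
eef_rot: [0.0, -0.022, 1.0, 0.0]
wrist_force: [0.1, -0.9, -0.1]
finger_gap: 0.0847
```

Run:
```python
from h import *
im,D,c=snap('wrist','w4'); s=robot.sense(); print(s['tcp_pos'],s['joint_positions'])
X=rot(s['eef_rot']);print(np.arctan2(X[1,0],X[0,0]),X[:,2])
```

```text
[0.49966954 0.07731268 0.15902139] [ 7.35128095e-03  3.07942029e-01 -4.17667186e-01  8.44504278e-01
  1.23217078e-04 -3.78457090e-02]
-3.0963956549846956 [ 6.81909554e-04  1.28233406e-04 -9.99999759e-01]
```

View pics/w4.png

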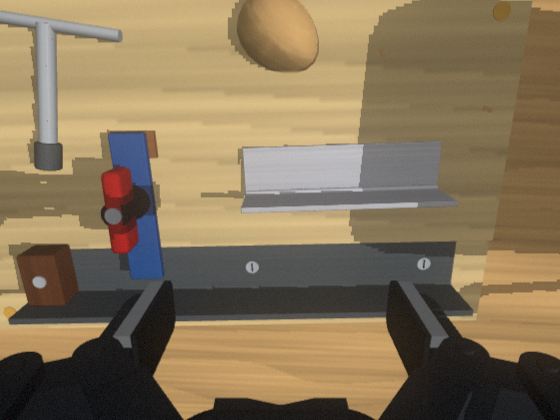

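Request:
{"fn": "apply_moves", "kwargs": {
  "steps": [
    {"dp":[0,0,0],"angular":[0,0,-0.022],"jaw":0.085},
    {"dp":[0.014,0.023,0.02],"angular":[0,0,0],"jaw":0.085},
    {"dp":[0.014,0.023,0.02],"angular":[0,0,0],"jaw":0.085},
    {"dp":[0,0,0.03],"angular":[0,0,0],"jaw":0.085},
    {"dp":[0,0,0.03],"angular":[0,0,0],"jaw":0.085},
    {"dp":[0,0,0.02],"angular":[0,0,0],"jaw":0.085},
    {"dp":[0,0,0.01],"angular":[0,0,0],"jaw":0.085},
    {"dp":[0,0,0.005],"angular":[0,0,0],"jaw":0.085},
    {"dp":[0,0,0],"angular":[0,0,0],"jaw":0.085}
  ]
}}

```text
time_s: 5.65
tcp_pos: [0.4685, 0.1222, 0.0237]
eef_rot: [-0.0, -0.035, 0.999, 0.0]
wrist_force: [0.2, -0.1, 0.3]
finger_gap: 0.0852
```

Run:
```python
from h import *
im,D,c=snap('wrist','w5'); s=robot.sense(); print(s['tcp_pos'],s['wrist_force'])
X=rot(s['eef_rot']);print(np.arctan2(X[1,0],X[0,0]),X[:,2])
```

```text
[0.46890306 0.12222561 0.02417163] [ 0.30751591 -0.19452582  0.56117495]
-3.071154449260803 [ 8.41660272e-04  3.57099004e-04 -9.99999582e-01]
```

View pics/w5.png

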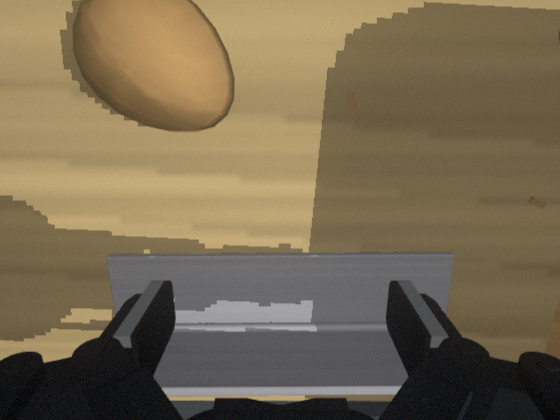

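The fingers stand inside the angle, over its flat leg. I'll lower a little while watching the force.

Request:
{"fn": "apply_moves", "kwargs": {
  "steps": [
    {"dp":[0,0,0.002],"angular":[0,0,0],"jaw":0.085},
    {"dp":[0,0,0.002],"angular":[0,0,0],"jaw":0.085},
    {"dp":[0,0,0.002],"angular":[0,0,0],"jaw":0.085},
    {"dp":[0,0,0.001],"angular":[0,0,0],"jaw":0.085},
    {"dp":[0,0,0],"angular":[0,0,0],"jaw":0.085}
  ]
}}

```text
time_s: 6.2
tcp_pos: [0.4683, 0.1222, 0.0166]
eef_rot: [-0.0, -0.035, 0.999, 0.0]
wrist_force: [-0.4, 0.7, -0.5]
finger_gap: 0.0851
```

Run:
```python
from h import *
z=np.load('pics/w5.npz'); im,D,c=load('wrist','w5'); P=cloud(c,D)
for u,v in [(155,285),(165,290),(400,285),(395,290),(280,290),(280,360),(280,390)]: print(u,v,P[v,u].round(4))
print(robot.sense()['wrist_force'])
```

```text
155 285 [0.4603 0.076  0.0454]
165 290 [0.4622 0.0795 0.0451]
400 285 [0.4544 0.1659 0.0445]
395 290 [0.457  0.1646 0.0438]
280 290 [0.4733 0.1228 0.0204]
280 360 [0.4914 0.1241 0.0438]
280 390 [0.4944 0.1243 0.0563]
[-0.44720476  0.73285246 -0.4728617 ]
```

Request:
{"fn": "apply_moves", "kwargs": {
  "steps": [
    {"dp":[0,0,0.002],"angular":[0,0,0],"jaw":0.085},
    {"dp":[0,0,0.002],"angular":[0,0,0],"jaw":0.085},
    {"dp":[0,0,0.002],"angular":[0,0,0],"jaw":0.085},
    {"dp":[-0.004,0,0],"angular":[0,0,0],"jaw":0.085},
    {"dp":[-0.004,0,0],"angular":[0,0,0],"jaw":0.085},
    {"dp":[-0.004,0,0],"angular":[0,0,0],"jaw":0.085},
    {"dp":[-0.004,0,0],"angular":[0,0,0],"jaw":0.085},
    {"dp":[-0.004,0,0],"angular":[0,0,0],"jaw":0.085},
    {"dp":[-0.004,0,0],"angular":[0,0,0],"jaw":0.085},
    {"dp":[-0.004,0,0],"angular":[0,0,0],"jaw":0.085},
    {"dp":[0,0,0],"angular":[0,0,0],"jaw":0.085}
  ]
}}

```text
time_s: 7.3
tcp_pos: [0.4972, 0.1243, 0.0107]
eef_rot: [0.001, -0.035, 0.999, 0.0]
wrist_force: [0.7, 0.4, 0.6]
finger_gap: 0.0846
```

Run:
```python
from h import *
im,D,c=snap('wrist','w6'); s=robot.sense(); print(s['tcp_pos'],s['wrist_force'])
```

```text
[0.49691393 0.12424103 0.01069585] [-0.30008903  0.01929459 -0.08180452]
```

View pics/w6.png

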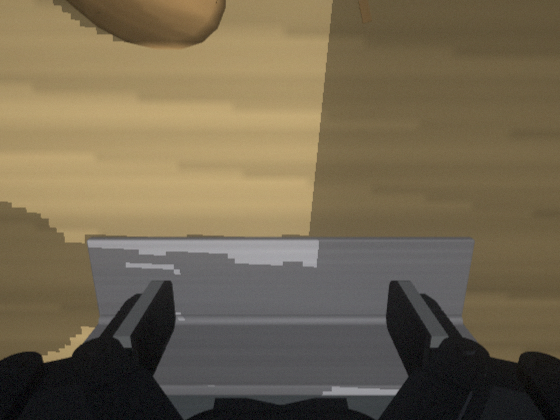

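The angle moves square with the fingers. I'll keep pushing.

Request:
{"fn": "apply_moves", "kwargs": {
  "steps": [
    {"dp":[-0.005,0,0],"angular":[0,0,0],"jaw":0.085},
    {"dp":[-0.005,0,0],"angular":[0,0,0],"jaw":0.085},
    {"dp":[-0.005,0,0],"angular":[0,0,0],"jaw":0.085},
    {"dp":[-0.005,0,0],"angular":[0,0,0],"jaw":0.085},
    {"dp":[-0.005,0,0],"angular":[0,0,0],"jaw":0.085},
    {"dp":[-0.005,0,0],"angular":[0,0,0],"jaw":0.085},
    {"dp":[-0.005,0,0],"angular":[0,0,0],"jaw":0.085},
    {"dp":[-0.005,0,0],"angular":[0,0,0],"jaw":0.085},
    {"dp":[-0.005,0,0],"angular":[0,0,0],"jaw":0.085},
    {"dp":[-0.005,0,0],"angular":[0,0,0],"jaw":0.085},
    {"dp":[-0.005,0,0],"angular":[0,0,0],"jaw":0.085},
    {"dp":[-0.003,0,0],"angular":[0,0,0],"jaw":0.085},
    {"dp":[0,0,0],"angular":[0,0,0],"jaw":0.085}
  ]
}}

```text
time_s: 8.65
tcp_pos: [0.5549, 0.1283, 0.0107]
eef_rot: [0.0, -0.035, 0.999, 0.0]
wrist_force: [-0.1, -0.2, 0.4]
finger_gap: 0.0853
```

Run:
```python
from h import *
im,D,c=snap('wrist','w7'); s=robot.sense(); print(s['tcp_pos'],s['wrist_force'])
snap('scene','s7');im=cv2.imread('pics/s7.png')[160:300,190:390];cv2.imwrite('pics/s7c.png',cv2.resize(im,None,fx=4,fy=4,interpolation=cv2.INTER_CUBIC))
```

```text
[0.55458359 0.12833087 0.01066158] [-0.09286264 -0.10250648  0.11934652]
```

View pics/w7.png

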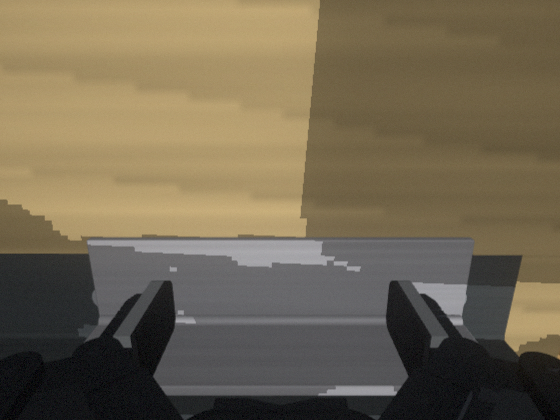

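View pics/s7c.png

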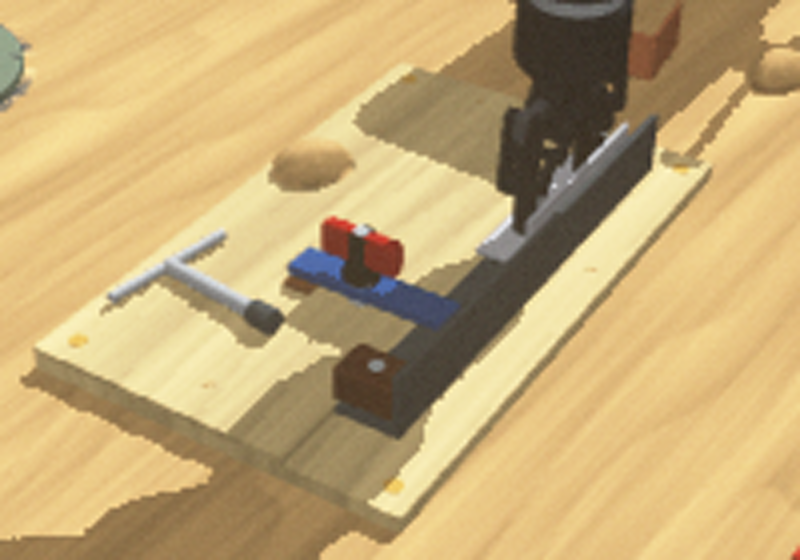

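Request:
{"fn": "apply_moves", "kwargs": {
  "steps": [
    {"dp":[-0.002,0,0],"angular":[0,0,0],"jaw":0.085},
    {"dp":[-0.002,0,0],"angular":[0,0,0],"jaw":0.085},
    {"dp":[-0.002,0,0],"angular":[0,0,0],"jaw":0.085},
    {"dp":[-0.001,0,0],"angular":[0,0,0],"jaw":0.085},
    {"dp":[0,0,0],"angular":[0,0,0],"jaw":0.085}
  ]
}}

```text
time_s: 9.25
tcp_pos: [0.5614, 0.1288, 0.0107]
eef_rot: [0.0, -0.035, 0.999, 0.0]
wrist_force: [-0.7, -0.6, 0.0]
finger_gap: 0.0848
```

Request:
{"fn": "apply_moves", "kwargs": {
  "steps": [
    {"dp":[-0.001,0,0],"angular":[0,0,0],"jaw":0.085},
    {"dp":[-0.001,0,0],"angular":[0,0,0],"jaw":0.085},
    {"dp":[0,0,0],"angular":[0,0,0],"jaw":0.085}
  ]
}}

```text
time_s: 9.55
tcp_pos: [0.5626, 0.1289, 0.0106]
eef_rot: [-0.0, -0.035, 0.999, 0.0]
wrist_force: [-2.8, 0.2, 0.9]
finger_gap: 0.0851
```

Request:
{"fn": "apply_moves", "kwargs": {
  "steps": [
    {"dp":[-0.001,0,0],"angular":[0,0,0],"jaw":0.085},
    {"dp":[-0.001,0,0],"angular":[0,0,0],"jaw":0.085},
    {"dp":[0,0,0],"angular":[0,0,0],"jaw":0.085},
    {"dp":[0,0,0],"angular":[0,0,0],"jaw":0.085}
  ]
}}

```text
time_s: 9.95
tcp_pos: [0.5626, 0.1288, 0.0103]
eef_rot: [-0.002, -0.035, 0.999, -0.0]
wrist_force: [-7.4, -0.1, 4.6]
finger_gap: 0.0849
```

Run:
```python
from h import *
im,D,c=snap('wrist','w8'); s=robot.sense(); print(s['tcp_pos'],s['wrist_force'],s['moment'])
```

```text
[0.56255191 0.12879483 0.01024482] [-7.20708    -0.65830115  5.56103431] [-0.24735996  1.16872493 -0.3812095 ]
```

View pics/w8.png

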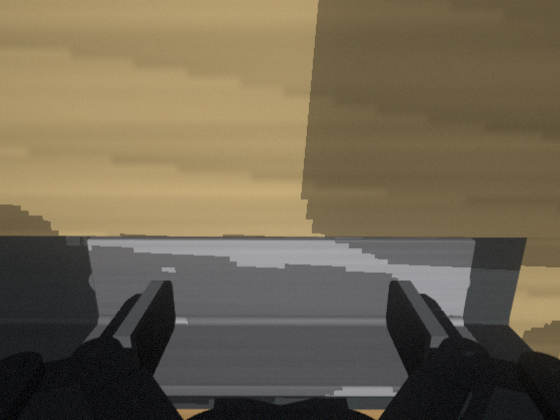

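The angle is flush in the fence: its flat-leg edge lines up with the let-in leg at v≈237, under about 7 N. Next I'll back off, lift and go round to the tail with the fingers shut.

Request:
{"fn": "apply_moves", "kwargs": {
  "steps": [
    {"dp":[0.004,0,0],"angular":[0,0,0],"jaw":0.085},
    {"dp":[0.004,0,-0.01],"angular":[0,0,0],"jaw":0.085},
    {"dp":[0,0,-0.03],"angular":[0,0,0],"jaw":0.085},
    {"dp":[0,0,-0.04],"angular":[0,0,0],"jaw":0.06},
    {"dp":[0,0.03,-0.01],"angular":[0,0,0],"jaw":0.0},
    {"dp":[0,0.04,0],"angular":[0,0,0],"jaw":0.0},
    {"dp":[0,0.04,0],"angular":[0,0,0],"jaw":0.0},
    {"dp":[0,0,0],"angular":[0,0,0],"jaw":0.0},
    {"dp":[0,0,0],"angular":[0,0,0],"jaw":0.0}
  ]
}}

```text
time_s: 10.9
tcp_pos: [0.5496, 0.2391, 0.1014]
eef_rot: [0.001, -0.036, 0.999, 0.0]
wrist_force: [-0.9, 0.4, 0.1]
finger_gap: -0.0003
```

Run:
```python
from h import *
im,D,c=snap('wrist','w9'); s=robot.sense(); print(s['tcp_pos'],s['wrist_force'],s['moment'])
P=cloud(c,D)
```

```text
[0.54953188 0.23818106 0.10115074] [-0.74735766  0.38284714  1.10946389] [ 0.01606051 -0.02889736  0.04372325]
```

View pics/w9.png

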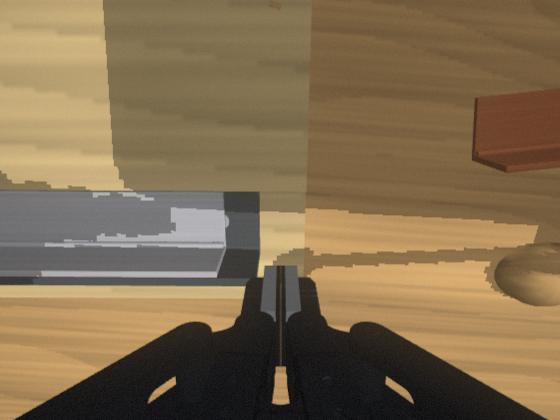

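Run:
```python
from h import *
im,D,c=load('wrist','w9')
o=np.array([.490,.0305]);y=.066;F=np.array([[np.cos(y),np.sin(y)],[-np.sin(y),np.cos(y)]])
for n,u,v,z in [('flat tail',224,192,.021),('leg top tail',219,276,.057),('inner bottom tail',227,244,.021),('fence leg end',260,192,.017),('fence top end',262,285,.057),('fence top inner end',262,277,.057)]:
    q=onplane(c,u,v,z); print(n,q.round(4),(F@(q[:2]-o)).round(4))
```

```text
flat tail [0.5327 0.2033 0.021 ] [0.054  0.1696]
leg top tail [0.5717 0.2067 0.057 ] [0.0931 0.1704]
inner bottom tail [0.5675 0.2061 0.021 ] [0.0889 0.1701]
fence leg end [0.5321 0.2254 0.017 ] [0.0549 0.1917]
fence top end [0.5756 0.2311 0.057 ] [0.0986 0.1945]
fence top inner end [0.5706 0.2308 0.057 ] [0.0936 0.1945]
```

Request:
{"fn": "apply_moves", "kwargs": {
  "steps": [
    {"dp":[0,0,0.03],"angular":[0,0,0],"jaw":0.0},
    {"dp":[0,0,0.03],"angular":[0,0,0],"jaw":0.0},
    {"dp":[0,0,0.015],"angular":[0,0,0],"jaw":0.0},
    {"dp":[0,0,0.006],"angular":[0,0,0],"jaw":0.0},
    {"dp":[0,0,0],"angular":[0,0,0],"jaw":0.0},
    {"dp":[0,-0.008,0],"angular":[0,0,0],"jaw":0.0},
    {"dp":[0,-0.006,0],"angular":[0,0,0],"jaw":0.0},
    {"dp":[0,-0.005,0],"angular":[0,0,0],"jaw":0.0},
    {"dp":[0,-0.005,0],"angular":[0,0,0],"jaw":0.0},
    {"dp":[0,-0.005,0],"angular":[0,0,0],"jaw":0.0},
    {"dp":[0,0,0],"angular":[0,0,0],"jaw":0.0}
  ]
}}

```text
time_s: 12.05
tcp_pos: [0.5515, 0.2087, 0.0198]
eef_rot: [0.0, -0.035, 0.999, 0.0]
wrist_force: [0.4, 0.1, -0.1]
finger_gap: 0.0001
```

Run:
```python
from h import *
im,D,c=snap('wrist','w10'); s=robot.sense(); print(s['tcp_pos'],s['wrist_force'],s['moment'])
```

```text
[0.55142756 0.20897006 0.01976858] [-0.12189042 -0.97840136  0.39436692] [-0.02713504 -0.0316804  -0.0276254 ]
```

View pics/w10.png

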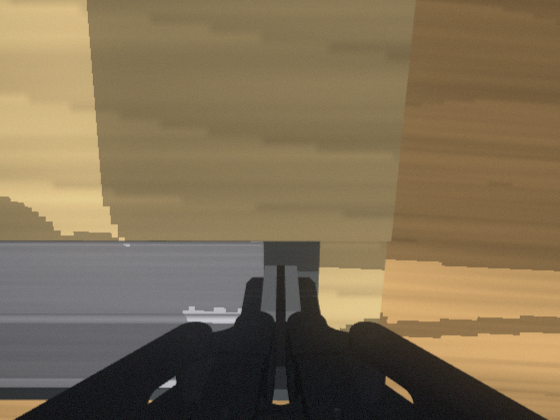

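Request:
{"fn": "apply_moves", "kwargs": {
  "steps": [
    {"dp":[0,-0.005,0],"angular":[0,0,0],"jaw":0.0},
    {"dp":[0,-0.005,0],"angular":[0,0,0],"jaw":0.0},
    {"dp":[0,-0.005,0],"angular":[0,0,0],"jaw":0.0},
    {"dp":[0,-0.005,0],"angular":[0,0,0],"jaw":0.0},
    {"dp":[0,-0.005,0],"angular":[0,0,0],"jaw":0.0},
    {"dp":[0,-0.005,0],"angular":[0,0,0],"jaw":0.0},
    {"dp":[0,-0.005,0],"angular":[0,0,0],"jaw":0.0},
    {"dp":[0,-0.005,0],"angular":[0,0,0],"jaw":0.0},
    {"dp":[0,-0.005,0],"angular":[0,0,0],"jaw":0.0},
    {"dp":[0,-0.005,0],"angular":[0,0,0],"jaw":0.0},
    {"dp":[0,0,0],"angular":[0,0,0],"jaw":0.0}
  ]
}}

```text
time_s: 13.2
tcp_pos: [0.5549, 0.1585, 0.0196]
eef_rot: [-0.0, -0.035, 0.999, -0.0]
wrist_force: [0.8, -0.2, -0.6]
finger_gap: 0.0001
```

Run:
```python
from h import *
im,D,c=snap('wrist','w11'); s=robot.sense(); print(s['tcp_pos'],s['wrist_force'],s['moment'])
```

```text
[0.55486092 0.15876127 0.0195644 ] [-0.59968401  0.32404035 -0.59012367] [0.01477388 0.03262775 0.03089474]
```

View pics/w11.png

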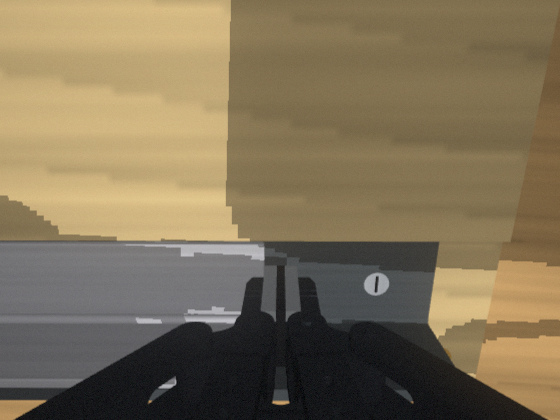

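It is still flush along the leg edge (v≈241). I'm continuing under the strap.

Request:
{"fn": "apply_moves", "kwargs": {
  "steps": [
    {"dp":[0,-0.004,0],"angular":[0,0,0],"jaw":0.0},
    {"dp":[0,-0.004,0],"angular":[0,0,0],"jaw":0.0},
    {"dp":[0,-0.004,0],"angular":[0,0,0],"jaw":0.0},
    {"dp":[0,-0.004,0],"angular":[0,0,0],"jaw":0.0},
    {"dp":[0,-0.004,0],"angular":[0,0,0],"jaw":0.0},
    {"dp":[0,-0.004,0],"angular":[0,0,0],"jaw":0.0},
    {"dp":[0,-0.004,0],"angular":[0,0,0],"jaw":0.0},
    {"dp":[0,-0.004,0],"angular":[0,0,0],"jaw":0.0},
    {"dp":[0,-0.004,0],"angular":[0,0,0],"jaw":0.0},
    {"dp":[0,-0.004,0],"angular":[0,0,0],"jaw":0.0},
    {"dp":[0,0,0],"angular":[0,0,0],"jaw":0.0}
  ]
}}

```text
time_s: 14.35
tcp_pos: [0.5579, 0.1188, 0.0197]
eef_rot: [0.0, -0.035, 0.999, -0.0]
wrist_force: [-0.4, 0.9, 0.6]
finger_gap: 0.0
```

Run:
```python
from h import *
im,D,c=snap('wrist','w12'); s=robot.sense(); print(s['tcp_pos'],s['wrist_force'],s['moment'])
```

```text
[0.55808159 0.11900184 0.01973563] [-0.72442918  0.18038059 -0.79182333] [-0.00111433 -0.02682924  0.01691159]
```

View pics/w12.png

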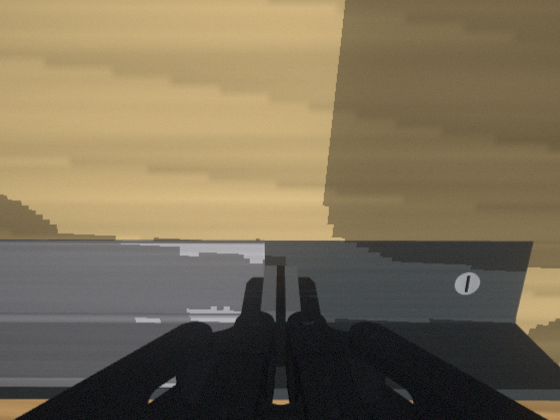

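Request:
{"fn": "apply_moves", "kwargs": {
  "steps": [
    {"dp":[0,-0.004,0],"angular":[0,0,0],"jaw":0.0},
    {"dp":[0,-0.004,0],"angular":[0,0,0],"jaw":0.0},
    {"dp":[0,-0.004,0],"angular":[0,0,0],"jaw":0.0},
    {"dp":[0,-0.004,0],"angular":[0,0,0],"jaw":0.0},
    {"dp":[0,-0.004,0],"angular":[0,0,0],"jaw":0.0},
    {"dp":[0,-0.004,0],"angular":[0,0,0],"jaw":0.0},
    {"dp":[0,-0.004,0],"angular":[0,0,0],"jaw":0.0},
    {"dp":[0,-0.004,0],"angular":[0,0,0],"jaw":0.0},
    {"dp":[0,-0.004,0],"angular":[0,0,0],"jaw":0.0},
    {"dp":[0,-0.004,0],"angular":[0,0,0],"jaw":0.0},
    {"dp":[0,0,0],"angular":[0,0,0],"jaw":0.0}
  ]
}}

```text
time_s: 15.5
tcp_pos: [0.5606, 0.0788, 0.0196]
eef_rot: [-0.0, -0.035, 0.999, -0.0]
wrist_force: [0.6, 0.2, -0.7]
finger_gap: 0.0001
```

Request:
{"fn": "apply_moves", "kwargs": {
  "steps": [
    {"dp":[0,-0.002,0],"angular":[0,0,0],"jaw":0.0},
    {"dp":[0,-0.002,0],"angular":[0,0,0],"jaw":0.0},
    {"dp":[0,-0.002,0],"angular":[0,0,0],"jaw":0.0},
    {"dp":[0,0,0],"angular":[0,0,0],"jaw":0.0}
  ]
}}

```text
time_s: 15.9
tcp_pos: [0.5609, 0.0733, 0.0196]
eef_rot: [-0.0, -0.035, 0.999, -0.0]
wrist_force: [-0.6, 1.1, 0.7]
finger_gap: -0.0002
```

Run:
```python
from h import *
im,D,c=snap('wrist','w13'); s=robot.sense(); print(s['tcp_pos'],s['wrist_force'],s['moment'])
snap('scene','s13');im=cv2.imread('pics/s13.png')[160:300,190:390];cv2.imwrite('pics/s13c.png',cv2.resize(im,None,fx=4,fy=4,interpolation=cv2.INTER_CUBIC))
```

```text
[0.56096297 0.07334426 0.01957633] [-0.35131845 -1.0756407  -0.062538  ] [-0.06827373 -0.05070065  0.00970541]
```

View pics/w13.png

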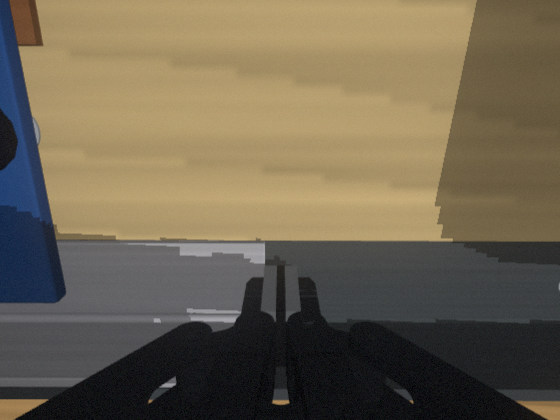

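View pics/s13c.png

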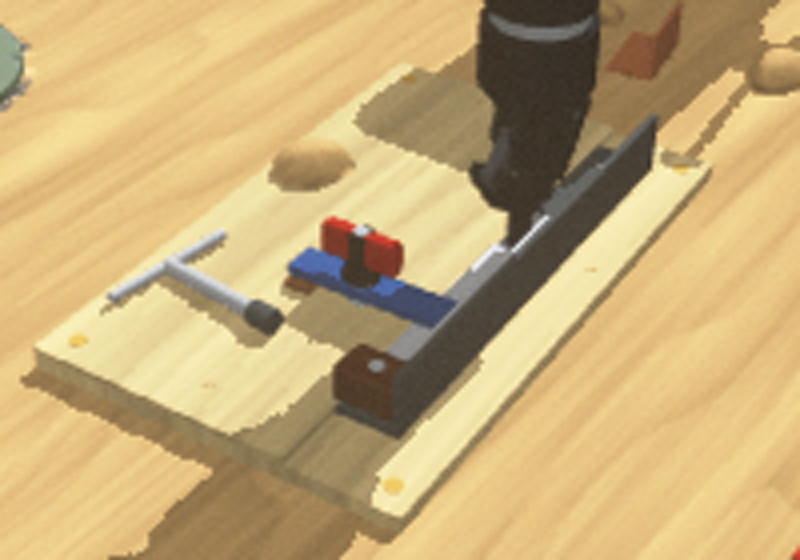

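The angle is under the strap and almost at the stop. I'll go in 1 mm steps until the force rises.

Request:
{"fn": "apply_moves", "kwargs": {
  "steps": [
    {"dp":[0,-0.001,0],"angular":[0,0,0],"jaw":0.0},
    {"dp":[0,-0.001,0],"angular":[0,0,0],"jaw":0.0},
    {"dp":[0,-0.001,0],"angular":[0,0,0],"jaw":0.0},
    {"dp":[0,0,0],"angular":[0,0,0],"jaw":0.0}
  ]
}}

```text
time_s: 16.4
tcp_pos: [0.5612, 0.0705, 0.0196]
eef_rot: [-0.0, -0.035, 0.999, 0.0]
wrist_force: [0.0, -0.1, -0.4]
finger_gap: 0.0002
```

Request:
{"fn": "apply_moves", "kwargs": {
  "steps": [
    {"dp":[0,-0.001,0],"angular":[0,0,0],"jaw":0.0},
    {"dp":[0,-0.001,0],"angular":[0,0,0],"jaw":0.0},
    {"dp":[0,0,0],"angular":[0,0,0],"jaw":0.0}
  ]
}}

```text
time_s: 16.7
tcp_pos: [0.5613, 0.0685, 0.0196]
eef_rot: [-0.0, -0.035, 0.999, 0.0]
wrist_force: [0.1, -0.1, -0.6]
finger_gap: 0.0001
```

Request:
{"fn": "apply_moves", "kwargs": {
  "steps": [
    {"dp":[0,-0.001,0],"angular":[0,0,0],"jaw":0.0},
    {"dp":[0,-0.001,0],"angular":[0,0,0],"jaw":0.0},
    {"dp":[0,0,0],"angular":[0,0,0],"jaw":0.0}
  ]
}}

```text
time_s: 17.0
tcp_pos: [0.5615, 0.0665, 0.0196]
eef_rot: [-0.0, -0.035, 0.999, 0.0]
wrist_force: [0.4, -0.0, 0.7]
finger_gap: 0.0003
```

Request:
{"fn": "apply_moves", "kwargs": {
  "steps": [
    {"dp":[0,-0.001,0],"angular":[0,0,0],"jaw":0.0},
    {"dp":[0,-0.001,0],"angular":[0,0,0],"jaw":0.0},
    {"dp":[0,0,0],"angular":[0,0,0],"jaw":0.0}
  ]
}}

```text
time_s: 17.3
tcp_pos: [0.5616, 0.0645, 0.0196]
eef_rot: [0.0, -0.035, 0.999, 0.0]
wrist_force: [0.5, -0.2, -0.6]
finger_gap: 0.0004
```

Request:
{"fn": "apply_moves", "kwargs": {
  "steps": [
    {"dp":[0,-0.001,0],"angular":[0,0,0],"jaw":0.0},
    {"dp":[0,-0.001,0],"angular":[0,0,0],"jaw":0.0},
    {"dp":[0,0,0],"angular":[0,0,0],"jaw":0.0}
  ]
}}

```text
time_s: 17.6
tcp_pos: [0.5618, 0.0625, 0.0196]
eef_rot: [0.0, -0.035, 0.999, 0.0]
wrist_force: [0.3, -0.8, -0.5]
finger_gap: 0.0
```

Request:
{"fn": "apply_moves", "kwargs": {
  "steps": [
    {"dp":[0,-0.001,0],"angular":[0,0,0],"jaw":0.0},
    {"dp":[0,-0.001,0],"angular":[0,0,0],"jaw":0.0},
    {"dp":[0,0,0],"angular":[0,0,0],"jaw":0.0}
  ]
}}

```text
time_s: 17.9
tcp_pos: [0.5618, 0.0619, 0.0196]
eef_rot: [0.0, -0.036, 0.999, 0.002]
wrist_force: [-0.3, 4.8, -0.1]
finger_gap: -0.0002
```

Run:
```python
from h import *
im,D,c=snap('wrist','w14'); s=robot.sense(); print(s['tcp_pos'],s['wrist_force'],s['moment'])
snap('scene','s14');im=cv2.imread('pics/s14.png')[160:300,190:390];cv2.imwrite('pics/s14c.png',cv2.resize(im,None,fx=4,fy=4,interpolation=cv2.INTER_CUBIC))
```

```text
[0.56176101 0.06196999 0.01963947] [ 0.1191602   5.43849833 -0.4138491 ] [ 1.11916     0.02541196 -0.01251593]
```

View pics/w14.png

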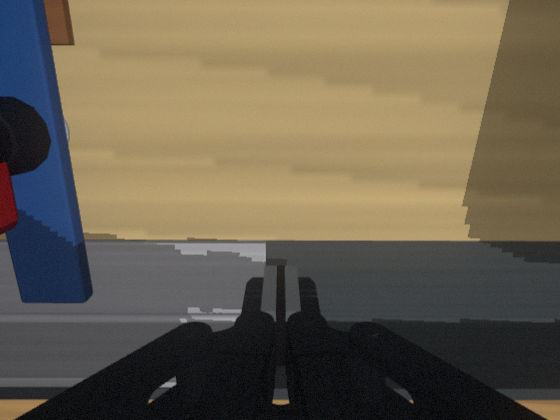

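View pics/s14c.png

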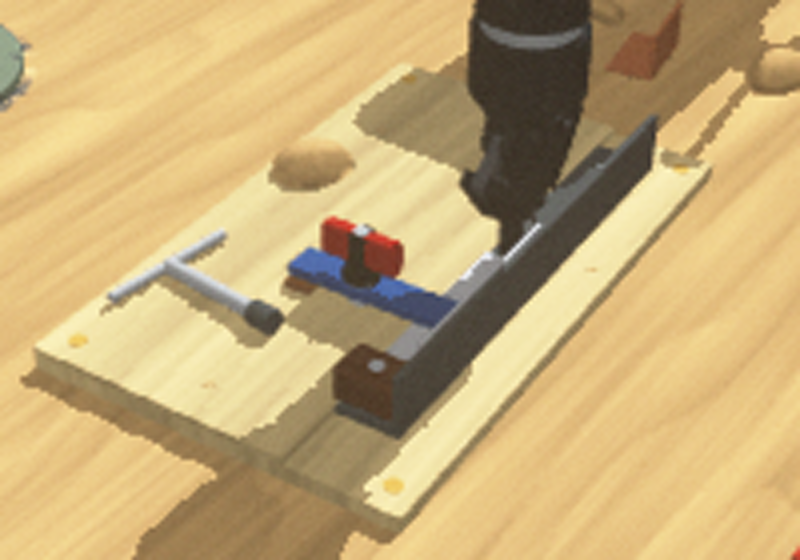

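Contact with the stop gives about 5 N along +y. I'll back off, rise and check the fit from above.

Request:
{"fn": "apply_moves", "kwargs": {
  "steps": [
    {"dp":[0,0.003,0],"angular":[0,0,0],"jaw":0.0},
    {"dp":[0,0.004,-0.01],"angular":[0,0,0],"jaw":0.0},
    {"dp":[0,0,-0.04],"angular":[0,0,0],"jaw":0.0},
    {"dp":[0,0,-0.04],"angular":[0,0,0],"jaw":0.0},
    {"dp":[0.0,-0.03,-0.04],"angular":[0,0,0],"jaw":0.0},
    {"dp":[0.0,-0.04,-0.01],"angular":[0,0,0],"jaw":0.0},
    {"dp":[0.0,-0.03,0],"angular":[0,0,0],"jaw":0.0},
    {"dp":[0,0,0],"angular":[0,0,0],"jaw":0.0},
    {"dp":[0,0,0],"angular":[0,0,0],"jaw":0.0}
  ]
}}

```text
time_s: 18.9
tcp_pos: [0.5683, -0.0327, 0.1602]
eef_rot: [0.0, -0.034, 0.999, -0.0]
wrist_force: [-0.6, 0.5, -0.3]
finger_gap: -0.0002
```

Run:
```python
from h import *
im,D,c=snap('wrist','w15'); s=robot.sense(); print(s['tcp_pos'],s['wrist_force'],s['moment'])
a=cv2.imread('pics/w15.png')[50:330,0:420]; cv2.imwrite('pics/w15c.png',cv2.resize(a,None,fx=1.9,fy=1.9,interpolation=cv2.INTER_CUBIC))
```

```text
[ 0.5681434  -0.03196378  0.1598544 ] [-0.09650279  0.38765277 -0.33709971] [ 0.00832955 -0.05439052  0.00468031]
```

View pics/w15.png

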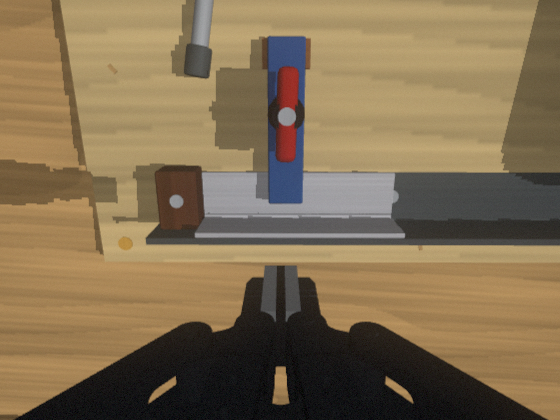

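View pics/w15c.png

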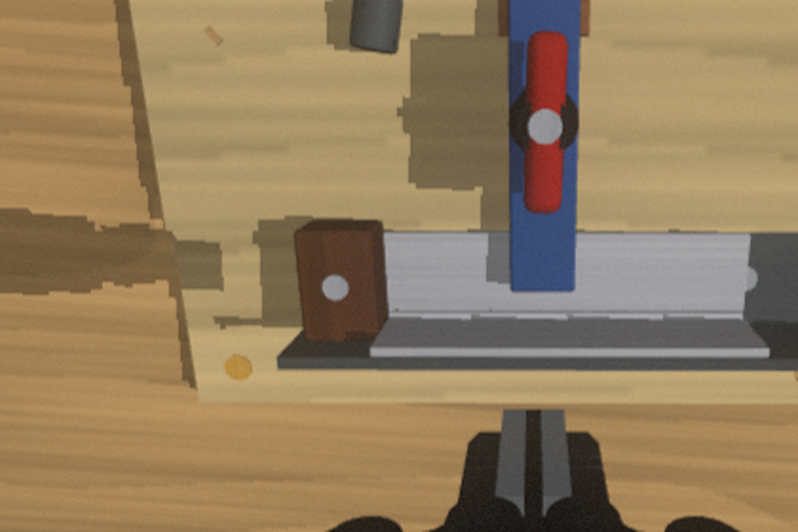

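Run:
```python
from h import *
im,D,c=load('wrist','w15')
g=cv2.cvtColor(im,cv2.COLOR_RGB2GRAY)
for u in (205,220,240,330,380,398,405,420,500): print(u,g[226:248,u].tolist())
o=np.array([.490,.0315]);y=.068;F=np.array([[np.cos(y),np.sin(y)],[-np.sin(y),np.cos(y)]])
for n,u,v,z in [('legtop front',197,236,.057),('legtop tail',404,236,.057),('inner front',203,215,.021),('stop face bottom',203,213,.021),('flat tail',394,173,.021),('flat front edge',205,173,.021),('fence edge',450,173,.017),('knobdot',287,117,.071)]:
    q=onplane(c,u,v,z); print(n,q.round(4),(F@(q[:2]-o)).round(4))
# wing axis
m=cv2.inRange(cv2.cvtColor(im,cv2.COLOR_RGB2HSV),(0,150,60),(8,255,255))|cv2.inRange(cv2.cvtColor(im,cv2.COLOR_RGB2HSV),(172,150,60),(180,255,255))
k=max(cv2.findContours(m,0,2)[0],key=cv2.contourArea);r=cv2.minAreaRect(k);b=cv2.boxPoints(r);print(r,b.round(1).tolist())
q=onplane(c,b[:,0],b[:,1],.069);print(q.round(4).tolist())
e=[(q[i]+q[(i+1)%4])/2 for i in range(4)]
for i in(0,1): d=e[i+2]-e[i];print(np.linalg.norm(d),np.arctan2(d[1],d[0]),((e[i]+e[i+2])/2).round(4))
```

```text
205 [88, 90, 89, 93, 91, 90, 105, 139, 155, 156, 154, 126, 77, 74, 76, 77, 76, 75, 102, 150, 170, 170]
220 [90, 90, 86, 90, 87, 89, 105, 140, 156, 151, 153, 121, 79, 76, 75, 80, 78, 74, 100, 148, 170, 171]
240 [88, 89, 92, 91, 91, 93, 98, 135, 156, 151, 154, 120, 80, 77, 74, 76, 75, 76, 104, 147, 170, 169]
330 [91, 93, 90, 93, 96, 91, 93, 131, 158, 160, 155, 134, 92, 75, 79, 80, 79, 80, 89, 142, 169, 171]
380 [86, 93, 90, 91, 92, 91, 92, 129, 159, 160, 161, 138, 98, 71, 73, 77, 76, 75, 91, 141, 168, 173]
398 [80, 91, 91, 91, 91, 91, 87, 135, 161, 158, 160, 137, 96, 73, 78, 72, 76, 78, 85, 141, 168, 170]
405 [52, 53, 55, 53, 53, 51, 55, 65, 75, 75, 66, 57, 58, 72, 75, 76, 78, 79, 90, 140, 168, 168]
420 [52, 49, 54, 51, 56, 49, 55, 54, 52, 53, 55, 55, 59, 70, 77, 76, 76, 75, 76, 111, 137, 134]
500 [47, 47, 50, 50, 48, 50, 48, 42, 48, 48, 50, 48, 58, 67, 75, 74, 74, 71, 72, 132, 165, 166]
legtop front [ 0.5912 -0.0901  0.057 ] [ 0.0927 -0.1282]
legtop tail [0.581  0.0569 0.057 ] [0.0925 0.0192]
inner front [ 0.5876 -0.093   0.021 ] [ 0.0889 -0.1308]
stop face bottom [ 0.5859 -0.093   0.021 ] [ 0.0872 -0.1307]
flat tail [0.5431 0.0541 0.021 ] [0.0545 0.0189]
flat front edge [ 0.5532 -0.0916  0.021 ] [ 0.0547 -0.1272]
fence edge [0.5408 0.0992 0.017 ] [0.0553 0.0641]
knobdot [ 0.5039 -0.0327  0.071 ] [ 0.0095 -0.065 ]
((287.0, 88.0), (42.0, 20.0), 90.0) [[277.0, 67.0], [297.0, 67.0], [297.0, 109.0], [277.0, 109.0]]
[[0.4759, -0.0406, 0.069], [0.4751, -0.0289, 0.069], [0.4989, -0.0269, 0.069], [0.4997, -0.0391, 0.069]]
0.0238419363579913 0.07484966949771756 [ 0.4874 -0.0339  0.069 ]
0.011970679021035902 -1.5015129024028948 [ 0.4874 -0.0339  0.069 ]
```

The angle is seated: there is no visible gap to the fence, the front end is at local y≈−130 and the corner meets the fence top evenly. Next, the knob: its centre is at (0.504, −0.033), and the wing lies along the fixture's x.

Request:
{"fn": "apply_moves", "kwargs": {
  "steps": [
    {"dp":[0.022,0.0012,0],"angular":[0,0,0],"jaw":0.07},
    {"dp":[0.022,0.0012,0],"angular":[0,0,0],"jaw":0.07},
    {"dp":[0.02,0.0011,0],"angular":[0,0,0],"jaw":0.07},
    {"dp":[0,0,0.02],"angular":[0,0,0],"jaw":0.07},
    {"dp":[0,0,0.02],"angular":[0,0,0],"jaw":0.07},
    {"dp":[0,0,0],"angular":[0,0,0],"jaw":0.07},
    {"dp":[0,0,0],"angular":[0,0,0],"jaw":0.07}
  ]
}}

```text
time_s: 19.65
tcp_pos: [0.5039, -0.0322, 0.1196]
eef_rot: [-0.001, -0.036, 0.999, 0.0]
wrist_force: [0.2, -0.8, 0.3]
finger_gap: 0.0701
```

Run:
```python
from h import *
im,D,c=snap('wrist','w16'); s=robot.sense(); print(s['tcp_pos'],s['wrist_force'],s['joint_positions'],s['finger_gap'])
```

```text
[ 0.50461486 -0.0325271   0.12015706] [ 0.67290372 -1.03256666 -0.17164406] [-2.10570377e-01  3.52685442e-01 -4.67048100e-01  7.50977739e-01
  2.13460935e-04 -2.82324593e-01] 0.0702133947301573
```

View pics/w16.png

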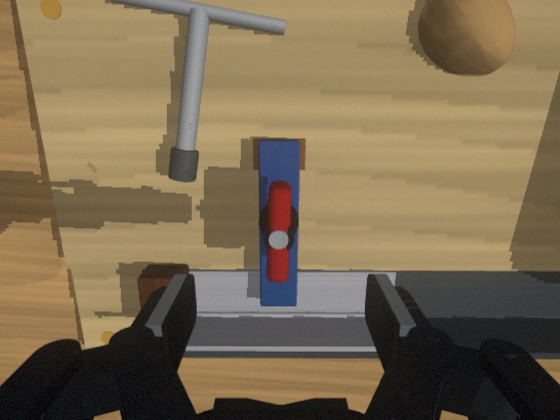

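Request:
{"fn": "apply_moves", "kwargs": {
  "steps": [
    {"dp":[0,0,0.03],"angular":[0,0,0],"jaw":0.07},
    {"dp":[0,0,0.03],"angular":[0,0,0],"jaw":0.07},
    {"dp":[0,0,0.015],"angular":[0,0,0],"jaw":0.06},
    {"dp":[0,0,0.006],"angular":[0,0,0],"jaw":0.04},
    {"dp":[0,0,0],"angular":[0,0,0],"jaw":0.025},
    {"dp":[0,0,0],"angular":[0,0,0],"jaw":0.0},
    {"dp":[0,0,0],"angular":[0,0,0],"jaw":0.0},
    {"dp":[0,0,0],"angular":[0,0,0],"jaw":0.0},
    {"dp":[0,0,0],"angular":[0,0,0],"jaw":0.0}
  ],
  "squeeze": 30
}}

```text
time_s: 20.6
tcp_pos: [0.505, -0.0333, 0.0394]
eef_rot: [0.001, -0.035, 0.999, -0.0]
wrist_force: [-1.1, -0.8, 3.0]
finger_gap: 0.0221
```

Run:
```python
from h import *
im,D,c=snap('wrist','w17'); s=robot.sense(); print(s['tcp_pos'],s['wrist_force'],s['moment'],s['joint_positions'],s['finger_gap'])
```

```text
[ 0.50501306 -0.03335934  0.03940411] [-1.40186763 -0.37094355  5.13705743] [-0.16417084  0.21906255 -0.0030057 ] [-2.11929831e-01  4.65175483e-01 -5.49052979e-01  5.55094005e-01
  4.93245674e-05 -2.82400983e-01] 0.02237062239181244
```

View pics/w17.png

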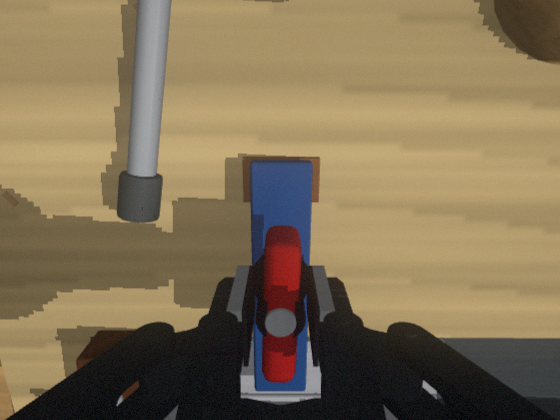

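The gap is 22 mm, so the fingertips have closed on the black hub under the wing. I'll open, raise 9 mm and close again on the 13 mm wing.

Request:
{"fn": "apply_moves", "kwargs": {
  "steps": [
    {"dp":[0,0,0],"angular":[0,0,0],"jaw":0.04},
    {"dp":[0,0,0],"angular":[0,0,0],"jaw":0.04},
    {"dp":[0,0,-0.005],"angular":[0,0,0],"jaw":0.04},
    {"dp":[0,0,-0.004],"angular":[0,0,0],"jaw":0.04},
    {"dp":[0,0,0],"angular":[0,0,0],"jaw":0.0},
    {"dp":[0,0,0],"angular":[0,0,0],"jaw":0.0},
    {"dp":[0,0,0],"angular":[0,0,0],"jaw":0.0},
    {"dp":[0,0,0],"angular":[0,0,0],"jaw":0.0},
    {"dp":[0,0,0],"angular":[0,0,0],"jaw":0.0}
  ],
  "squeeze": 40
}}

```text
time_s: 21.55
tcp_pos: [0.5047, -0.0334, 0.0482]
eef_rot: [0.0, -0.035, 0.999, -0.0]
wrist_force: [-1.0, -0.4, 5.3]
finger_gap: 0.0121
```

Run:
```python
from h import *
im,D,c=snap('wrist','w18'); s=robot.sense(); print(s['tcp_pos'],s['wrist_force'],s['moment'],s['finger_gap'])
```

```text
[ 0.50474702 -0.03337208  0.04818708] [-0.21212987 -0.55583877  6.06521005] [-0.07090964  0.22809126 -0.06680532] 0.012140102469970514
```

View pics/w18.png

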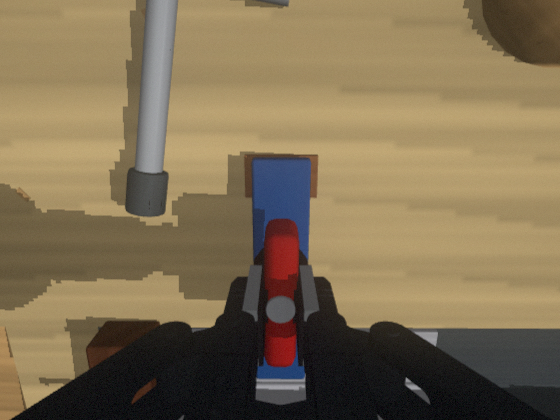

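The wing is gripped (12 mm). Now I'll turn it clockwise.

Request:
{"fn": "apply_moves", "kwargs": {
  "steps": [
    {"dp":[0,0,0.0003],"angular":[0,0,0.1],"jaw":0.0},
    {"dp":[0,0,0.0003],"angular":[0,0,0.1],"jaw":0.0},
    {"dp":[0,0,0.0003],"angular":[0,0,0.1],"jaw":0.0},
    {"dp":[0,0,0.0003],"angular":[0,0,0.1],"jaw":0.0},
    {"dp":[0,0,0.0003],"angular":[0,0,0.1],"jaw":0.0},
    {"dp":[0,0,0.0003],"angular":[0,0,0.1],"jaw":0.0},
    {"dp":[0,0,0.0003],"angular":[0,0,0.1],"jaw":0.0},
    {"dp":[0,0,0],"angular":[0,0,0],"jaw":0.0}
  ]
}}

```text
time_s: 22.4
tcp_pos: [0.5046, -0.0341, 0.0462]
eef_rot: [0.001, 0.311, 0.951, -0.001]
wrist_force: [-2.3, -2.0, 6.1]
finger_gap: 0.012
```

Run:
```python
from h import *
im,D,c=snap('wrist','w19'); s=robot.sense(); print(s['tcp_pos'],s['wrist_force'],s['moment'],s['finger_gap'])
```

```text
[ 0.50455667 -0.03407963  0.04619144] [-1.7748813  -2.1847222   6.55930547] [-0.44305724  0.41891581 -0.1186364 ] 0.012225106454936907
```

View pics/w19.png

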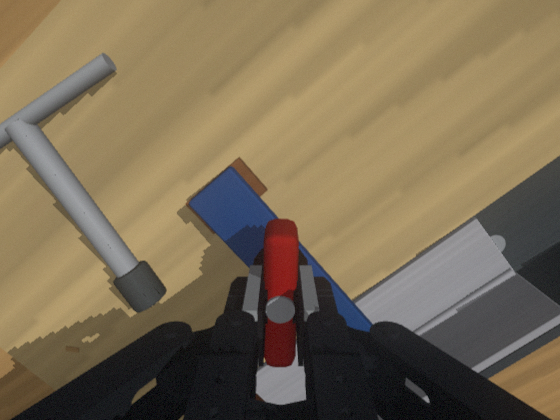

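The wing turns with the jaws while the strap stays put. I'll continue.

Request:
{"fn": "apply_moves", "kwargs": {
  "steps": [
    {"dp":[0,0,0.0003],"angular":[0,0,0.1],"jaw":0.0},
    {"dp":[0,0,0.0003],"angular":[0,0,0.1],"jaw":0.0},
    {"dp":[0,0,0.0003],"angular":[0,0,0.1],"jaw":0.0},
    {"dp":[0,0,0.0003],"angular":[0,0,0.1],"jaw":0.0},
    {"dp":[0,0,0.0003],"angular":[0,0,0.1],"jaw":0.0},
    {"dp":[0,0,0.0003],"angular":[0,0,0.1],"jaw":0.0},
    {"dp":[0,0,0.0003],"angular":[0,0,0.08],"jaw":0.0},
    {"dp":[0,0,0],"angular":[0,0,0],"jaw":0.0}
  ]
}}

```text
time_s: 23.25
tcp_pos: [0.5039, -0.0345, 0.0443]
eef_rot: [0.001, 0.61, 0.793, -0.001]
wrist_force: [-4.7, -2.7, 11.1]
finger_gap: 0.0122
```

Run:
```python
from h import *
im,D,c=snap('wrist','w20'); s=robot.sense(); print(s['tcp_pos'],s['wrist_force'],s['moment'],s['finger_gap'],s['joint_positions'])
X=rot(s['eef_rot']);a=np.arctan2(X[1,0],X[0,0]);print(a, 'knob est', -(a-np.pi-.067)%(2*np.pi))
```

```text
[ 0.50390127 -0.03449737  0.04434384] [-4.33360591 -3.81112607 11.34003063] [-0.75222613  0.89119657 -0.05044545] 0.011942827376332872 [-0.21264559  0.45713951 -0.54565832  0.56800967 -0.00320712  1.09802221]
1.8309269733423605 knob est 1.3776656802474325
```

View pics/w20.png

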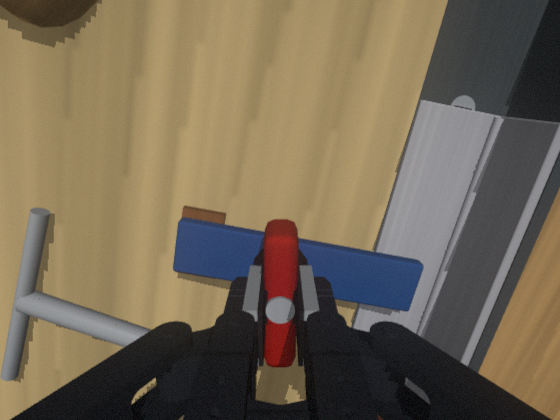

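Request:
{"fn": "apply_moves", "kwargs": {
  "steps": [
    {"dp":[0,0,0],"angular":[0,0,0.06],"jaw":0.0},
    {"dp":[0,0,0],"angular":[0,0,0.06],"jaw":0.0},
    {"dp":[0,0,0],"angular":[0,0,0.04],"jaw":0.0},
    {"dp":[0,0,0],"angular":[0,0,0],"jaw":0.0},
    {"dp":[0,0,0],"angular":[0,0,0],"jaw":0.0}
  ]
}}

```text
time_s: 23.8
tcp_pos: [0.5037, -0.0343, 0.0441]
eef_rot: [0.001, 0.67, 0.743, -0.002]
wrist_force: [-5.2, -3.5, 9.9]
finger_gap: 0.0121
```

Run:
```python
from h import *
s=robot.sense(); print(s['tcp_pos'],s['wrist_force'],s['moment'],s['finger_gap'])
X=rot(s['eef_rot']);a=np.arctan2(X[1,0],X[0,0]);print(a, 'knob est', -(a-np.pi-.067)%(2*np.pi))
```

```text
[ 0.50366418 -0.03432892  0.04408058] [-5.18159535 -3.45549248  9.94861152] [-0.76485015  0.7971407   0.81134627] 0.012110833625035388
1.673779752752771 knob est 1.5348129008370222
```

The moment rose to 0.8 N m, so the knob is at its limit. I'll release and lift away.

Request:
{"fn": "apply_moves", "kwargs": {
  "steps": [
    {"dp":[0,0,0],"angular":[0,0,-0.02],"jaw":0.0},
    {"dp":[0,0,0],"angular":[0,0,0],"jaw":0.035},
    {"dp":[0,0,0],"angular":[0,0,0],"jaw":0.04},
    {"dp":[0,0,0],"angular":[0,0,0],"jaw":0.04},
    {"dp":[0,0,-0.01],"angular":[0,0,0],"jaw":0.04},
    {"dp":[0,0,-0.03],"angular":[0,0,0],"jaw":0.04},
    {"dp":[0,0,-0.04],"angular":[0,0,0],"jaw":0.04},
    {"dp":[0,0,-0.04],"angular":[0,0,0],"jaw":0.04},
    {"dp":[0,0,-0.03],"angular":[0,0,0],"jaw":0.04},
    {"dp":[0,0,0],"angular":[0,0,0],"jaw":0.04},
    {"dp":[0,0,0],"angular":[0,0,0],"jaw":0.04}
  ]
}}

```text
time_s: 24.9
tcp_pos: [0.5048, -0.0332, 0.1944]
eef_rot: [0.001, 0.663, 0.749, 0.001]
wrist_force: [0.5, 0.3, -0.6]
finger_gap: 0.04
```

Run:
```python
from h import *
im,D,c=snap('wrist','w21'); s=robot.sense(); print(s['tcp_pos'],s['wrist_force'])
snap('scene','s21');im=cv2.imread('pics/s21.png')[160:300,190:390];cv2.imwrite('pics/s21c.png',cv2.resize(im,None,fx=4,fy=4,interpolation=cv2.INTER_CUBIC))
```

```text
[ 0.50397264 -0.03301033  0.19322441] [ 0.20953943  0.25368094 -0.10429217]
```

View pics/w21.png

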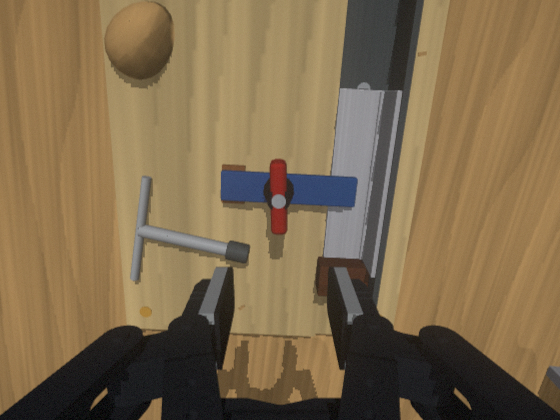

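View pics/s21c.png

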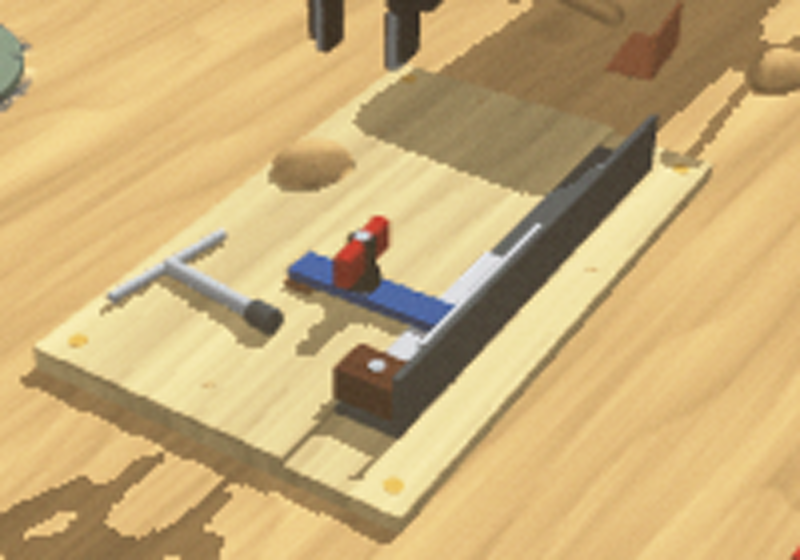

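Run:
```python
from h import *
im,D,c=load('wrist','w21')
o=np.array([.490,.0315]);y=.068;F=np.array([[np.cos(y),np.sin(y)],[-np.sin(y),np.cos(y)]])
loc=lambda u,v,z:F@(onplane(c,u,v,z)[:2]-o)
a=loc(278.5,160,.066);b=loc(279.5,233,.066);print('wing',a,b,np.arctan2(*(a-b)[::-1]))
for n,u,v,z in [('leg top tail',401,91,.057),('leg top front',374,277,.057),('inner tail',381,90,.021),('flat tail',340,88,.021),('flat near stop',325,258,.021)]: print(n,loc(u,v,z).round(4))
g=cv2.cvtColor(im,cv2.COLOR_RGB2GRAY)
for v in (95,130,180,220,250,268): print(v,g[v,366:416].tolist())
print(robot.sense()['wrist_force'])
```

```text
wing [ 0.00782493 -0.03384456] [ 0.01160528 -0.09115667] 1.6366616247115218
leg top tail [0.0932 0.0191]
leg top front [ 0.0933 -0.13  ]
inner tail [0.0881 0.0197]
flat tail [0.0547 0.0194]
flat near stop [ 0.0563 -0.1312]
95 [146, 145, 146, 148, 144, 147, 147, 148, 148, 146, 145, 146, 144, 135, 112, 133, 147, 138, 87, 77, 76, 76, 73, 77, 74, 76, 77, 78, 78, 77, 93, 139, 148, 146, 144, 131, 60, 68, 71, 70, 65, 69, 72, 106, 147, 148, 148, 151, 154, 153]
130 [149, 148, 151, 145, 145, 149, 146, 144, 140, 114, 124, 138, 103, 95, 77, 75, 78, 79, 80, 78, 77, 79, 78, 78, 82, 95, 142, 151, 150, 145, 125, 61, 72, 70, 68, 74, 73, 86, 132, 148, 150, 152, 151, 155, 156, 155, 156, 154, 154, 152]
180 [145, 142, 136, 114, 127, 101, 97, 81, 79, 77, 75, 80, 79, 80, 79, 80, 80, 79, 96, 143, 148, 149, 137, 101, 72, 71, 73, 75, 76, 79, 112, 149, 150, 152, 155, 155, 157, 155, 157, 154, 153, 151, 149, 143, 141, 141, 147, 149, 154, 155]
220 [101, 88, 74, 78, 78, 76, 77, 76, 75, 76, 80, 77, 91, 140, 147, 142, 133, 93, 74, 71, 70, 70, 71, 85, 130, 150, 149, 153, 153, 157, 157, 157, 156, 156, 152, 152, 146, 147, 145, 148, 150, 152, 157, 158, 161, 147, 113, 116, 113, 117]
250 [76, 74, 77, 76, 77, 77, 76, 80, 100, 141, 142, 139, 133, 66, 72, 70, 73, 69, 76, 104, 149, 153, 156, 151, 152, 156, 154, 156, 156, 152, 154, 150, 147, 144, 143, 140, 143, 148, 153, 157, 142, 116, 119, 130, 135, 131, 135, 129, 133, 134]
268 [59, 76, 77, 75, 72, 92, 137, 145, 142, 135, 91, 70, 68, 67, 67, 72, 95, 148, 152, 153, 153, 155, 154, 158, 159, 158, 153, 152, 150, 147, 147, 148, 145, 145, 148, 153, 152, 142, 135, 134, 134, 132, 130, 131, 136, 134, 137, 136, 136, 136]
[-0.62628371  1.12572726 -1.14872165]
```

The angle is seated evenly, with no gap and its ends at local y −130 and +19. The wing stands at about 1.5 rad and the robot is clear. I'm handing in.

```bash
python3 -c "
from rig import robot
print(robot.close_job()); print(robot.sense()['time_s'])"
```

```text
the job is handed in; nothing more can be done
None
the job is handed in; nothing more can be done
```

The aluminium angle is seated in the fence's corner against the end stop, the knob is turned to its limit, and the job is handed in at about 25 s. I pushed the angle square into the fence with the open fingers. Then I slid it under the strap from its tail with the fingers shut, until I felt the stop at about 5 N. Last, I gripped the wing and turned it clockwise to its end.

**Last checks:**
- **Fence and stop:** the last wrist view showed no gap along the fence top, the front end at about y = −130 mm at the stop, and the tail at +19 mm. These figures are good to about 2 mm.
- **Knob:** the wing measured about 1.5 rad. The moment rose to 0.8 N m as it reached its limit.
- **Clearances:** the gripper hung about 175 mm above the board and touched nothing. In the last views the things near the fixture lay where they started; I did not look again at the rest.
- **Not checked:** I could not measure the strap's force on the angle. I infer it from the knob angle.

**What went wrong on the way:**
- My first move call was refused because the rows lacked keys.
- My first grip closed on the black hub under the wing (22 mm gap), so I opened, raised 9 mm and gripped the wing (12 mm).
- The front edge of the fence's flat leg measured about 55 mm in fixture x, where the text gives 50 mm.

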